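Lock a maple blank in the cut-off jig with its two-step cam lever

ROBOT

A 6-joint arm with a two-finger parallel gripper is mounted at the origin on a cart in front of the work surface, level with it; the furniture and walls round the work are solid. World frame = base frame: x ahead of the robot, y to its left, z up, the work surface at z = 0. Lengths are in mm, angles in degrees, forces in N, time in s.
With the tool pointing down it reaches from about 300 to 850 mm from the base axis. Payload 4.2 kg.
Tool frame: the origin (TCP) lies midway between the tips of the shut fingers; the grasp point (between the pads) lies 19 mm behind it; z points along the fingers, y is the line along which they close (so a half turn about z gives the same grasp; the last joint's range is limited). The gripper opens to 91 mm and grips with 3 to 60 N. Pads are 32 mm wide; open, the fingers measure 118 mm over their backs; the gripper's body (76 mm by 178 mm) begins 60 mm behind the grasp point.
Start: joints at [64.859, 18.312, 89.639, -0, 72.044, -1.146], TCP at [233.836, 525.323, 213.976] pointing down, gripper open.
Joint ranges: [-177.97, 177.97], [-48.28, 115.42], [12.27, 149.76], [-77.06, 257.06], [2.81, 150.46], [-146.56, 146.56]. Speed limits (degrees/s): [147.25, 147.25, 180, 180, 180, 180].

INTERFACE

Orientations are given as [roll, pitch, yaw] about the fixed x, y, z axes, in that order (R = Rz(yaw) Ry(pitch) Rx(roll)).
In Python, from workcell import env gives the robot as it stands.
- The arm moves only by the shell command python3 -m jog 'ROWS' [FORCE]. ROWS is a JSON object of lists of equal length, an entry for each row: "jaw": the finger opening in mm, from 0 to 91.2; "slide": the shift along the tool's x, y, z in units of 30 mm (1.0 is 30 mm), a list of three; "spin": the turn about the tool's z in units of 8 degrees (1.0 is 8 degrees). In form: {"jaw": [jaw, ...], "slide": [[dx, dy, dz], ...], "spin": [spin, ...]}. A call has 1 to 10 rows; each row shifts and turns the commanded pose from where the row before left it, along the tool's axes as they then stand; what a row does not reach is not made up. A row lasts 1/10 s, in which the tool goes at most 50 mm and 8.59 degrees, less where a joint would pass 70% of its speed; a pose out of reach is approached as far as the arm can. A call is refused whole if a number of a shift passes 1 or a number of a turn 1, either way. A call with a gripper value outside its range is refused whole. The fingers move at their own pace and stop on an object; FORCE is the grip in N (left out, the last holds). Time passes only in rows, so rows that do not move let the fingers close. It gives the time, the measured TCP pose, the force, the opening and the grip force at its end, in the units of the state.
- env.state(): the state, without advancing time (a new reading comes with each control period).
- env.grab_frame(name): name is "scene" or "side" or "wrist"; returns the picture (480x640x3 uint8, red, green, blue); there is no depth.
- env.camera_model(name): a dict with "fx", "fy", "cx", "cy" (pixels), "D" ([k1, k2, p1, p2, k3] as OpenCV has them; the pictures are not rectified), "camera_from_world" (4x4, takes a point from world to camera coordinates). Camera axes: x right, y up, looking along -z (the intrinsics and any distortion apply to the point x, -y, -z); pixel columns grow to the right and rows downward; lengths in mm; the calibration is good to about 2 mm. A picture is of the moment at which its call begins: read the wrist's pose just before it. camera_model takes no time and is no camera call; for the wrist camera it gives the pose at the moment of the call.
- env.job_done(): hands the job in; it is judged then, once.
The state is a dict: "time_s": time; "qpos": joint angles; "qvel": joint speeds; "effort": joint torques, N m; "ee_pos": TCP position; "ee_rot": TCP orientation; "force": force on the tool from outside, world axes, zero at the start; "torque": the same for the moment, N m; "gripper_width": finger opening in mm; "gripper_force": force on a finger pad.
Only numpy, scipy, OpenCV 4.12 (cv2) and the standard library are available. Lean on these libraries where they do the work, as an engineer would, in place of code of your own. Each camera call takes 0.05 s, during which the arm holds its last target. There are 200 camera calls.

TASK

Get the maple blank ready for sawing in the cut-off jig by pushing with the fingertips only: push it endwise along the bed until its end rests against the steel length stop, then push the clamp lever round by its black knob, past the first notch, where the blank is only lightly held, and on to its last stop, so that the blank is locked against the fence. Do not grip or lift the blank, do not take the knob between the fingers, and leave the pencil and the other things on the bench where they are.

Things in the scene. Friction and masses are not known exactly. Their poses are not given: they have to be found in the camera images.
- jig: Cut-off jig screwed to the bench. Origin on the bench under the bed; x towards the fence, y along the bed, z up. Plywood bed 330 mm along y, x from -120 to 45 mm, top at z = 18 mm. Aluminium fence along the whole bed, its face (looking to -x) at x = 20 mm, its top at z = 64 mm. A grey clamp bracket, up to 71 mm high, stands on the -x side.
- pad: Sprung rubber-faced jaw pad of the clamp, 44 mm wide along the jig's y and 30 mm high, centred at jig y = -20 mm, 40 mm above the bench. The lever drives it towards the fence: light hold in the first notch (about 2 N), about 15 N on the blank at the last stop. Its frame is parallel to the jig's.
- blank: Loose maple blank 40 x 170 x 40 mm (x, y, z), 0.14 to 0.24 kg, lying on the bed between jaw and fence with its length along the jig's y. Origin at the centre of its underside, 18 mm above the bench. It starts 1 to 3 mm off the fence and 25 to 55 mm short of the stop.
- blank_push_end (a point): Centre of the blank's +y end face (40 x 40 mm), the end to push on, 38 mm above the bench.
- blank_stop_end (a point): Centre of the blank's -y end face, the end that must come against the stop; 38 mm above the bench.
- stop_face (a point): Centre of the face of the steel length stop clamped on the fence at the jig's -y end, 38 mm above the bench. The face is 34 mm wide and 42 mm high, at a right angle to the fence, and looks to the jig's +y. The stop is fixed; its place along the fence differs from run to run.
- lever (a joint): Clamp lever angle, rad, counter-clockwise from above: 0 = open stop (start, lever points to the robot side), 0.55 = first notch (light hold), 1.1 = last stop (locked, lever lies along the bed). A sprung roller on a star wheel makes the notches, with crests at 0.28 and 0.83: let go short of a crest, the lever springs back; past it, it runs on to the next notch. Takes up to 15 N at the knob.
- lever_knob (a point): Middle of the upright black knob at the lever's end: 25 mm in diameter, 79 to 113 mm above the bench, this point at 96 mm, 100 mm from the pivot. The lever arm under it is 16 mm wide, its top 72 mm above the bench. At the open stop the direction from pivot to knob is 138 degrees clockwise from the jig's +x, seen from above.
- lever_pivot (a point): The lever's pivot axis, at jig x = -80, y = -20 mm; this point 69 mm above the bench. The hub on it reaches 78 mm above the bench, and a steel star wheel of 34 mm radius lies under the lever.
- pencil: Flat red carpenter's pencil, 152 x 14 x 8 mm, lying on the front right of the jig's bed. Leave it.
- caliper: Steel spring caliper 65 x 140 x 9 mm lying in front of the jig to the left. Leave it.
- tape_measure: Yellow tape measure 34 x 70 x 62 mm standing to the left of the jig. Leave it.
- pen_blank_a: Reddish square pen blank 20 x 130 x 20 mm lying to the right front of the jig. Leave it.
- pen_blank_b: Dark square pen blank 20 x 128 x 20 mm lying to the right of the jig. Leave it.
- turned_box: Turned wooden box with a knobbed lid, 57 mm wide, 66 mm high, to the right. Leave it.

How it is judged (in metres and radians):
On the way, in this order (a step that is already met when the one before it is completed fails the run):
1. the blank's end rests against the length stop (gap under 2 mm) while the lever is not yet at its last stop (y of blank_stop_end in the frame of stop_face below 0.002 m and value of joint lever below 0.95 rad), for 0.2 s.
2. the lever is at its last stop (value of joint lever above 1.05 rad), for 0.2 s.
At the end, for the whole second after the job is handed in: The lever stands at its last stop (over 1.05 rad); the blank lies on the bed, its end within 2 mm of the stop, flat against the fence (within 1.2 mm and 0.02 rad), the jaw pressing on it with over 8 N, at rest (value of joint lever above 1.05 rad and y of blank_stop_end in the frame of stop_face below 0.002 m and x of blank in the frame of jig above -0.0012 m and angle between the y axis of blank and the y axis of jig, either way round below 0.02 rad and z of blank in the frame of jig below 0.021 m and contact force between pad and blank above 8 N and linear speed of blank below 0.01 m/s); the robot touches nothing.
It fails at once if the blank is lifted off the bed or tipped (z of blank in the frame of jig above 0.026 m or angle between blank's own z axis and vertical above 0.15 rad).
It fails at once if the blank is taken between the fingers (x of the grasp point in the frame of blank between -0.015 and 0.015 m and y of the grasp point in the frame of blank between -0.08 and 0.08 m and z of the grasp point in the frame of blank below 0.038 m).
It fails at once if the knob is taken between the fingers (distance between the grasp point and lever_knob below 0.012 m).
It fails at once if a bystander is pushed aside (over 15 mm) (distance of any of pencil, caliper, tape_measure, pen_blank_a, pen_blank_b, turned_box from where it was at the start of the episode above 0.015 m).
It also fails if it takes over 51 s, if anything falls off the work surface, if the arm or the gripper's body presses on something with over 40 N, if the wrist force passes 120 N, or if a joint passes its speed limit or range.

## Working session

There is one attempt and no reset: what is moved stays moved. The work goes in short steps, Python scripts to look and compute and a shell command to move; the robot and the scene stay as the last step left them, time stands still between calls to the robot, and variables do not carry over. Pictures are saved under pics/ and viewed, at most 10 in all, crops included, and the job is handed in when it is done.

```bash
mkdir -p pics; ls; python3 - <<'E'
from workcell import env
import cv2
s=env.state(); print(s['time_s'],s['ee_pos'],s['ee_rot'],s['gripper_width'])
for n in ['scene','side']:
    cv2.imwrite(f'pics/{n}0.png',cv2.cvtColor(env.grab_frame(n),cv2.COLOR_RGB2BGR))
    m=env.camera_model(n); print(n,m)
E
```

```text
pics
0.0 [233.62639342 524.83359479 213.11702802] [-1.79897774e+02 -8.22607370e-04  1.56004408e+02] 90.90017271559745
scene {'fx': 602.6170156048836, 'fy': 602.6170156048836, 'cx': 322.36485433215313, 'cy': 233.3520805573676, 'D': array([-0.19887635,  0.        ,  0.        ,  0.        ,  0.        ]), 'camera_from_world': array([[-5.79681914e-01, -8.14466861e-01,  2.47509974e-02,
         1.35170420e+02],
       [ 4.29922253e-01, -2.79903750e-01,  8.58382634e-01,
        -3.68898021e+02],
       [-6.92196312e-01,  5.08229893e-01,  5.12412569e-01,
        -1.25584097e+03],
       [ 0.00000000e+00,  0.00000000e+00,  0.00000000e+00,
         1.00000000e+00]])}
side {'fx': 497.70130108557316, 'fy': 497.70130108557316, 'cx': 315.1949668884165, 'cy': 236.5507990190805, 'D': array([-0.01791115,  0.        ,  0.        ,  0.        ,  0.        ]), 'camera_from_world': array([[-7.61932461e-01,  6.47580374e-01,  9.92898527e-03,
         5.32203971e+02],
       [-5.60868140e-01, -6.67419260e-01,  4.89875965e-01,
         1.09125269e+02],
       [ 3.23860857e-01,  3.67683548e-01,  8.71735599e-01,
        -1.26577167e+03],
       [ 0.00000000e+00,  0.00000000e+00,  0.00000000e+00,
         1.00000000e+00]])}
```

View pics/scene0.png

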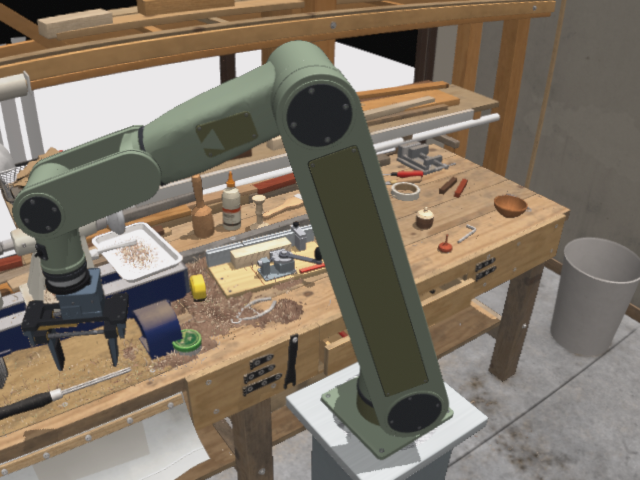

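View pics/side0.png

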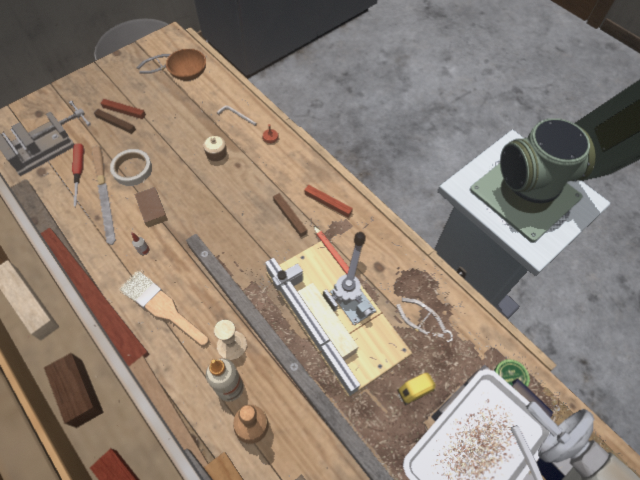

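The scene view has the jig partly behind the arm. The side view shows it clear: jig about (340,315), knob top about (359,239), blank's +y end about (345,345), stop about (290,275). I'll enlarge that part of the side view.

```bash
cat > h.py <<'E'
import numpy as np, cv2
from workcell import env
def ray(m,uv):
    K=np.array([[m['fx'],0,m['cx']],[0,m['fy'],m['cy']],[0,0,1]])
    n=cv2.undistortPoints(np.array([[uv]],float),K,np.array(m['D'])).ravel()
    T=np.array(m['camera_from_world']);R=T[:3,:3];t=T[:3,3]
    return -R.T@t, R.T@np.array([n[0],-n[1],-1.])
def onz(m,uv,z):
    c,d=ray(m,uv); return c+d*(z-c[2])/d[2]
def proj(m,P):
    K=np.array([[m['fx'],0,m['cx']],[0,m['fy'],m['cy']],[0,0,1]])
    T=np.array(m['camera_from_world']);p=np.atleast_2d(P)@T[:3,:3].T+T[:3,3]
    p=p*[1,-1,-1]
    return cv2.projectPoints(p,np.zeros(3),np.zeros(3),K,np.array(m['D']))[0].reshape(-1,2)
def tri(obs):
    A=np.zeros((3,3));b=np.zeros(3);L=[]
    for m,uv in obs:
        c,d=ray(m,uv);d/=np.linalg.norm(d);Q=np.eye(3)-np.outer(d,d);A+=Q;b+=Q@c;L.append((c,d))
    p=np.linalg.solve(A,b)
    return p,[np.linalg.norm(np.cross(p-c,d)) for c,d in L]
E
python3 - <<'E'
from h import *
I=cv2.imread('pics/side0.png')
cv2.imwrite('pics/sidec.png',cv2.resize(I[220:400,250:430],(600,600),interpolation=cv2.INTER_CUBIC))
m=env.camera_model('side')
print('knobtop',onz(m,(359.5,237),113),'blank+y end top',onz(m,(346,352),58),'stop',onz(m,(293,270),60))
w=env.camera_model('wrist');T=w['camera_from_world'];print({k:w[k] for k in('fx','cx','cy')},-T[:3,:3].T@T[:3,3],-T[2,:3])
E
```

```text
knobtop [ 458.34106837 -137.27864623  113.        ] blank+y end top [635.36832159  20.69257828  58.        ] stop [ 602.2927028  -189.03358021   60.        ]
{'fx': 335.1538689982787, 'cx': 318.84300055454594, 'cy': 239.5369298972735} [163.35813228 556.3165515  383.32927239] [ 0.24930391 -0.11187109 -0.961942  ]
```

View pics/sidec.png

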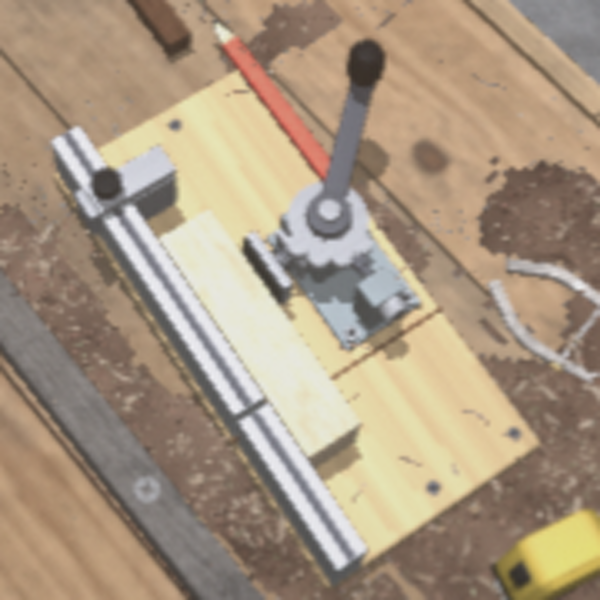

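The crop shows everything needed: hub (330,212), knob top (367,58), blank top corners (207,211), (160,236), (357,425), (312,457), bed corners (240,72), (540,440), and the stop at (150,180). I'll fit the jig pose from these.

```bash
python3 - <<'E'
from h import *
from scipy.optimize import least_squares
m=env.camera_model('side')
f=lambda u,v:((u+.5)*.3-.5+250,(v+.5)*.3-.5+220)
pts={'hub':(330,212,78),'knob':(367,58,113),'bA':(207,211,58),'bB':(160,236,58),'bC':(357,425,58),'bD':(312,457,58),
'cFR':(240,72,18),'cFL':(540,440,18),'fenceL':(365,553,64),'fenceR':(80,128,64),'stopT1':(172,160,59)}
W={k:onz(m,f(u,v),z) for k,(u,v,z) in pts.items()}
for k in W: print(k,W[k].round(1))
# jig fit: hub, bed corners, knob
J={'hub':(-80,-20),'cFR':(-120,-165),'cFL':(-120,165),'knob':(-80+100*np.cos(np.radians(-138)),-20+100*np.sin(np.radians(-138)))}
def r(p):
    c,s=np.cos(p[2]),np.sin(p[2]);R=np.array([[c,-s],[s,c]])
    return np.concatenate([R@np.array(J[k])+p[:2]-W[k][:2] for k in J])
q=least_squares(r,[570,-80,0.]);p=q.x;print(p[:2],np.degrees(p[2]),q.fun.round(1))
c,s=np.cos(p[2]),np.sin(p[2]);R=np.array([[c,-s],[s,c]])
for k in W: print(k,(R.T@(W[k][:2]-p[:2])).round(1))
print('knob mid',R@J['knob']+p[:2])
E
```

```text
hub [536.7 -82.1  78. ]
knob [ 458.  -136.8  113. ]
bA [ 590.3 -139.7   58. ]
bB [ 624.7 -145.8   58. ]
bC [612.   27.3  58. ]
bD [646.1  24.3  58. ]
cFR [ 491.8 -220.    18. ]
cFL [519.7 102.4  18. ]
fenceL [661.7  87.4  64. ]
fenceR [ 617.7 -237.5   64. ]
stopT1 [ 584.6 -182.2   59. ]
[622.15021311 -68.81236969] -5.4600060982252465 [ 3.9  1.  -4.8 -1.6 -1.3  4.5  2.3 -3.8]
hub [-83.8 -21.3]
knob [-156.9  -83.3]
bA [-25.  -73.6]
bB [  9.9 -76.4]
bC [-19.2  94.8]
bD [15. 95.]
cFR [-115.4 -162.9]
cFL [-118.3  160.6]
fenceL [ 24.5 159.2]
fenceR [  11.6 -168.4]
stopT1 [ -26.6 -116.4]
knob mid [ 460.26601972 -140.64792888]
```

Knob near (459,-138), jig yaw about -7°. Next: bring the wrist camera over the jig.

```bash
python3 -m jog '{"jaw":[0,0,0,0,0,0,0,0,0,0],"slide":[[-0.86,-0.61,-0.3],[-0.86,-0.61,-0.3],[-0.86,-0.61,-0.3],[-0.86,-0.61,-0.3],[-0.86,-0.61,-0.3],[-0.86,-0.61,0],[-0.86,-0.61,0],[-0.86,-0.61,0],[-0.86,-0.61,0],[-0.86,-0.61,0]],"spin":[0,0,0,0,0,0,0,0,0,0]}' 20
python3 -m jog '{"jaw":[0,0,0,0,0,0,0,0,0,0],"slide":[[-0.86,-0.61,0],[-0.86,-0.61,0],[-0.86,-0.61,0],[-0.86,-0.61,0],[-0.86,-0.61,0],[-0.86,-0.61,0],[-0.86,-0.61,0],[-0.86,-0.61,0],[-0.86,-0.61,0],[-0.86,-0.61,0]],"spin":[0,0,0,0,0,0,0,0,0,0]}'
python3 -m jog '{"jaw":[0,0,0,0,0,0,0,0,0,0],"slide":[[0,0,0],[0,0,0],[0,0,0],[0,0,0],[0,0,0],[0,0,0],[0,0,0],[0,0,0],[0,0,0],[0,0,0]],"spin":[1,1,1,1,1,1,1,1,1,0.1]}'
python3 - <<'E'
from h import *
import json
print(env.state()['ee_pos'],env.state()['ee_rot'])
m=env.camera_model('wrist');im=env.grab_frame('wrist')
json.dump({k:np.array(v).tolist() for k,v in m.items()},open('w1.json','w'))
cv2.imwrite('pics/w1.png',cv2.cvtColor(im,cv2.COLOR_RGB2BGR))
E
```

```text
time_s: 1.1
ee_pos: [395.4, 251.9, 258.7]
ee_rot: [-180.0, -0.0, 156.0]
force: [0.8, -0.4, -0.3]
gripper_width: 14.3
gripper_force: 0.0
time_s: 2.1
ee_pos: [556.6, -20.1, 258.5]
ee_rot: [-180.0, -0.1, 156.0]
force: [-0.4, 0.4, -0.3]
gripper_width: 0.2
gripper_force: 0.0
time_s: 3.1
ee_pos: [556.2, -18.9, 258.5]
ee_rot: [-179.9, -0.0, 83.2]
force: [-0.5, 0.4, 0.0]
gripper_width: 0.4
gripper_force: 0.0
[556.16525837 -18.88179594 258.4973276 ] [-1.79946789e+02 -1.06555836e-03  8.31780214e+01]
```

View pics/w1.png

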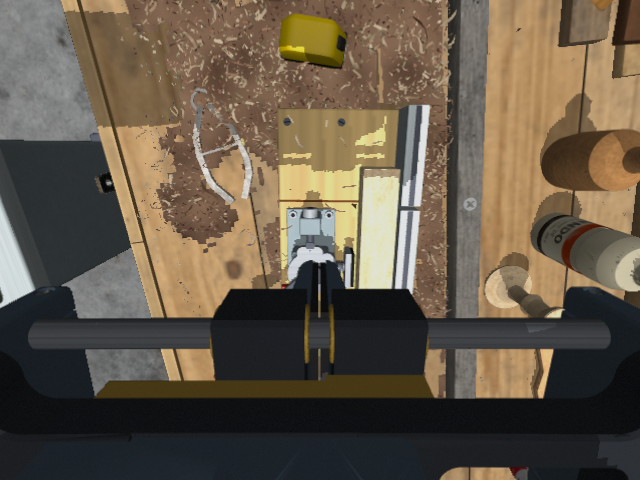

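This view shows the bed square in the image (front-left corner (278,107)), the blank's +y top corners at (362,168) and (399,167), the tape measure and the caliper. The gripper hides the stop and knob, so I shift 170 mm towards -y for a second view.

```bash
python3 -m jog '{"jaw":[0,0,0,0,0,0,0],"slide":[[-0.9,0,0],[-0.9,0,0],[-0.9,0,0],[-0.9,0,0],[-0.9,0,0],[-0.9,0,0],[0,0,0]],"spin":[0,0,0,0,0,0,0]}'
python3 - <<'E'
from h import *
import json
m=env.camera_model('wrist');im=env.grab_frame('wrist')
json.dump({k:np.array(v).tolist() for k,v in m.items()},open('w2.json','w'))
im=cv2.cvtColor(im,cv2.COLOR_RGB2BGR);cv2.imwrite('pics/w2f.png',im)
cv2.imwrite('pics/w2.png',cv2.resize(im[0:300,200:500],(600,600),interpolation=cv2.INTER_CUBIC))
E
```

```text
time_s: 3.85
ee_pos: [536.7, -182.5, 258.5]
ee_rot: [-180.0, 0.1, 83.2]
force: [0.0, 0.5, 0.9]
gripper_width: 0.6
gripper_force: 0.0
```

View pics/w2.png

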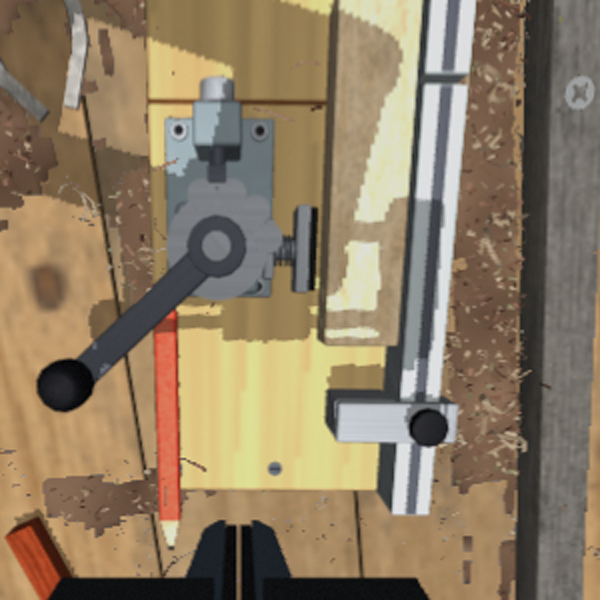

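Crop positions: hub (217,246), knob top (66,384), blank's -y top corners (325,345) and (391,346), stop face top edge row 403 from column 336, bed front edge column 150.

```bash
python3 - <<'E'
from h import *
import json
w1,w2=[json.load(open(f)) for f in('w1.json','w2.json')];sd=env.camera_model('side')
g=lambda u,v:((u+.5)/2-.5+200,(v+.5)/2-.5)
f=lambda u,v:((u+.5)*.3-.5+250,(v+.5)*.3-.5+220)
yaw=np.radians(-6.8);c,s=np.cos(yaw),np.sin(yaw);R=np.array([[c,-s],[s,c]])
print('hub',tri([(w2,g(217,246)),(sd,f(330,212))]));print('knob',tri([(w2,g(66,384)),(sd,f(367,60))]))
print('bA',tri([(w2,g(325,345)),(sd,f(207,211))]));print('bC',tri([(w1,(362,168)),(sd,f(357,425))]));print('stop',tri([(w2,g(336,403)),(sd,f(172,160))]))
hub=onz(w2,g(217,246),78)[:2]; o=hub-R@[-80,-20];print('origin',o)
P={'knob':(w2,g(66,384),113),'b-1':(w2,g(325,345),58),'b-2':(w2,g(391,346),58),'b+1':(w1,(362,168),58),'b+2':(w1,(399,167),58),
'stopL':(w2,g(336,403),59),'stopR':(w2,g(400,403),59),'edge1':(w1,(278,107),18),'edge2':(w2,g(150,60),18),'bed-y':(w2,g(250,489),18),'fenceend':(w2,g(430,514),64),'fence+':(w1,(408,105),64)}
for k,(m,uv,z) in P.items():
    p=onz(m,uv,z)[:2];print(k,p.round(1),(R.T@(p-o)).round(1))
k=onz(w2,g(66,384),113)[:2]-hub;print('lever ang',np.degrees(np.arctan2(k[1],k[0])),np.linalg.norm(k))
E
```

```text
hub (array([537.2119258 , -83.32146363,  76.61908078]), [np.float64(1.2849908200719187), np.float64(1.2849908200719644)])
knob (array([ 457.7914581 , -138.51740636,  107.35662655]), [np.float64(1.4846485026303702), np.float64(1.4846485026304028)])
bA (array([ 589.63284451, -140.67114491,   55.57079185]), [np.float64(0.1463739155235947), np.float64(0.14637391552359047)])
bC (array([609.90848283,  26.6460979 ,  50.46990974]), [np.float64(0.5727584880405974), np.float64(0.5727584880405828)])
stop (array([ 590.78334479, -170.700461  ,   82.91786131]), [np.float64(2.462834290622036), np.float64(2.462834290622028)])
origin [619.98233577 -73.90599113]
knob [ 460.6 -138.8] [-150.6  -83.3]
b-1 [ 589.4 -140.6] [-22.4 -69.8]
b-2 [ 625.  -145.4] [ 13.4 -70.4]
b+1 [608.9  27.8] [-23.   99.7]
b+2 [648.7  24.1] [ 16.9 100.7]
stopL [ 592.7 -172.8] [ -15.4 -101.4]
stopR [ 627.9 -177. ] [  20.1 -101.5]
edge1 [523.9 104.3] [-116.5  165.5]
edge2 [513.1  17.7] [-117.    78.3]
bed-y [ 538.8 -228.8] [ -62.3 -163.4]
fenceend [ 640.4 -242.3] [  40.2 -164.8]
fence+ [659.8  85.1] [ 20.7 162.6]
lever ang -144.9371733292393 94.79455154157336
```

Heights and sizes agree: blank ends at jig y = -70 and +100, stop at -101.5, so about 31 mm to push; lever at -145° in world. Now I go behind the blank's +y end, still high.

```bash
python3 -m jog '{"jaw":[0,0,0,0,0,0,0,0,0,0],"slide":[[0.86,0.23,0],[0.86,0.23,0],[0.86,0.23,0],[0.86,0.23,0],[0.86,0.23,0],[0.86,0.23,0],[0.86,0.23,0],[0.86,0.23,0],[0.86,0.23,0],[0.86,0.23,0]],"spin":[0,0,0,0,0,0,0,0,0,0]}'
python3 -m jog '{"jaw":[0,0,0,0,0],"slide":[[0,0,0.9],[0,0,0.9],[0,0,0.9],[0,0,0.9],[0,0,0]],"spin":[0,0,0,0,0]}'
python3 - <<'E'
from h import *
import json
m=env.camera_model('wrist');im=cv2.cvtColor(env.grab_frame('wrist'),cv2.COLOR_RGB2BGR)
cv2.imwrite('pics/w3.png',im)
E
```

```text
time_s: 4.9
ee_pos: [636.1, 70.8, 258.9]
ee_rot: [-180.0, -0.0, 83.4]
force: [-0.1, 0.2, 0.4]
gripper_width: 0.3
gripper_force: 0.0
time_s: 5.4
ee_pos: [633.2, 69.3, 146.8]
ee_rot: [-179.5, 0.1, 83.3]
force: [-1.0, 0.3, -0.0]
gripper_width: 0.4
gripper_force: 0.0
```

View pics/w3.png

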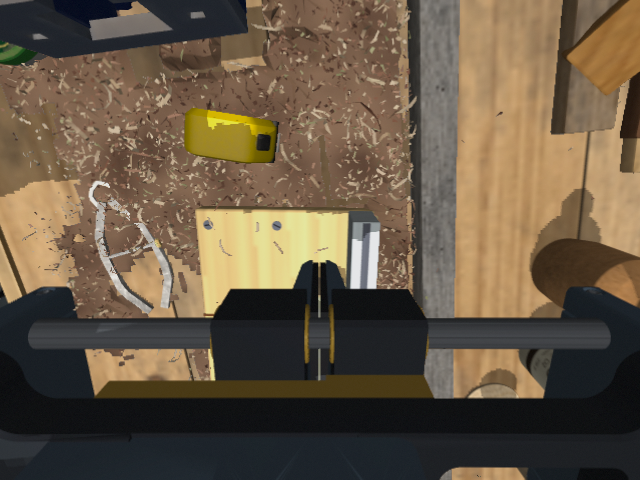

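The fingers sit over the bed behind the blank, left of the fence, well clear of the tape measure at (230,135). Going down to z ≈ 37.

```bash
python3 -m jog '{"jaw":[0,0,0,0,0],"slide":[[0,0,0.9],[0,0,0.9],[0,0,0.9],[0,0,0.9],[0,0,0.05]],"spin":[0,0,0,0,0]}'
python3 -m jog '{"jaw":[0,0,0,0,0,0],"slide":[[-0.25,0,0],[-0.25,0,0],[-0.2,0,0],[-0.2,0,0],[-0.1,0,0],[0,0,0]],"spin":[0,0,0,0,0,0]}'
```

```text
time_s: 5.95
ee_pos: [634.9, 68.7, 39.9]
ee_rot: [-179.8, 0.0, 83.3]
force: [-0.2, 0.3, 0.6]
gripper_width: 0.6
gripper_force: 0.0
time_s: 6.55
ee_pos: [632.9, 37.9, 42.0]
ee_rot: [180.0, -0.0, 83.2]
force: [-0.0, -0.7, -0.4]
gripper_width: 0.1
gripper_force: 0.0
```

```bash
python3 -m jog '{"jaw":[0,0,0,0,0,0],"slide":[[-0.1,0,0.1],[-0.1,0,0],[-0.1,0,0],[-0.1,0,0],[-0.1,0,0],[-0.1,0,0]],"spin":[0,0,0,0,0,0]}'
python3 -m jog '{"jaw":[0,0,0,0],"slide":[[-0.07,0,0],[-0.07,0,0],[-0.07,0,0],[0,0,0]],"spin":[0,0,0,0]}'
```

```text
time_s: 7.15
ee_pos: [630.5, 20.3, 38.3]
ee_rot: [-180.0, 0.0, 83.2]
force: [-0.1, 1.1, -0.8]
gripper_width: 0.2
gripper_force: 0.4
time_s: 7.55
ee_pos: [629.8, 14.0, 38.5]
ee_rot: [180.0, 0.0, 83.2]
force: [-0.9, -0.3, 0.1]
gripper_width: 0.1
gripper_force: 0.0
```

```bash
python3 -m jog '{"jaw":[0,0,0],"slide":[[-0.07,0,0],[-0.07,0,0],[0,0,0]],"spin":[0,0,0]}' | grep -E 'pos|force:'
python3 -m jog '{"jaw":[0,0,0],"slide":[[-0.07,0,0],[-0.07,0,0],[0,0,0]],"spin":[0,0,0]}'| grep -E 'pos|force:'
python3 - <<'E'
from h import *
im=cv2.cvtColor(env.grab_frame('side'),cv2.COLOR_RGB2BGR)
cv2.imwrite('pics/s2.png',cv2.resize(im[220:400,250:430],(600,600),interpolation=cv2.INTER_CUBIC))
E
```

```text
ee_pos: [630.6, 13.3, 38.9]
force: [1.4, 10.6, -0.9]
gripper_force: 5.3
ee_pos: [630.9, 13.2, 39.2]
force: [3.4, 22.4, -0.6]
gripper_force: 11.2
```

View pics/s2.png

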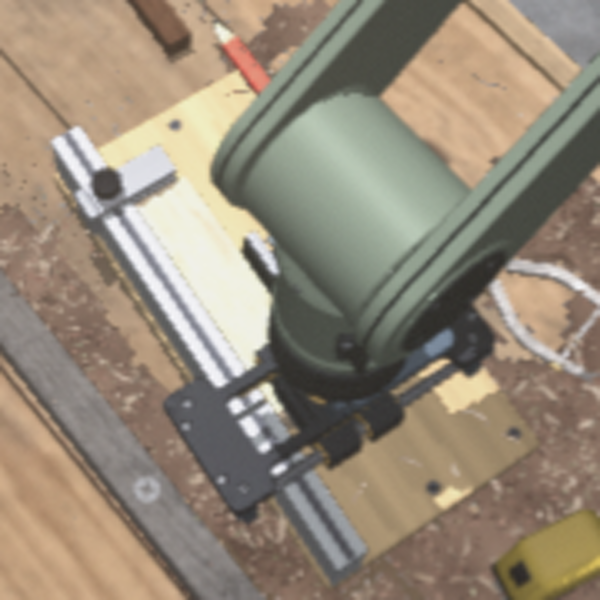

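The force rose to 22 N at TCP y ≈ 13, close to the predicted 10.4, and the side picture shows the blank's end at the stop around (175,195). Backing off, rising, and turning to yaw 35° for the knob.

```bash
python3 -m jog '{"jaw":[0,0,0,0,0,0,0,0,0,0],"slide":[[0.2,0,0],[0.3,0,0],[0.6,0,0],[0,0,-0.9],[0,0,-0.9],[0,0,-0.9],[0,0,-0.9],[0,0,-0.9],[0,0,-0.5],[0,0,0]],"spin":[0,0,0,0,0,0,0,0,0,0]}'|grep -E 'pos|force:'
python3 -m jog '{"jaw":[0,0,0,0,0,0,0],"slide":[[0,0,0],[0,0,0],[0,0,0],[0,0,0],[0,0,0],[0,0,0],[0,0,0]],"spin":[1,1,1,1,1,1,0]}'|grep -E 'pos|rot'
python3 -m jog '{"jaw":[0,0,0,0,0,0,0,0,0,0],"slide":[[-0.84,0.02,0],[-0.84,0.02,0],[-0.84,0.02,0],[-0.84,0.02,0],[-0.84,0.02,0],[-0.84,0.02,0],[-0.84,0.02,0],[-0.84,0.02,0],[-0.84,0.02,0],[-0.84,0.02,0]],"spin":[0,0,0,0,0,0,0,0,0,0]}'
python3 - <<'E'
from h import *
import json
im=cv2.cvtColor(env.grab_frame('side'),cv2.COLOR_RGB2BGR)
cv2.imwrite('pics/s3.png',cv2.resize(im[180:400,220:440],(600,600),interpolation=cv2.INTER_CUBIC))
E
```

```text
ee_pos: [634.2, 39.4, 191.2]
force: [0.4, 0.3, 0.7]
gripper_force: 0.0
ee_pos: [632.1, 39.0, 186.9]
ee_rot: [-179.9, 0.1, 35.2]
time_s: 10.9
ee_pos: [429.0, -111.7, 187.8]
ee_rot: [-179.9, 0.0, 35.4]
force: [-0.9, -0.6, -0.7]
gripper_width: 0.8
gripper_force: 0.0
```

View pics/s3.png

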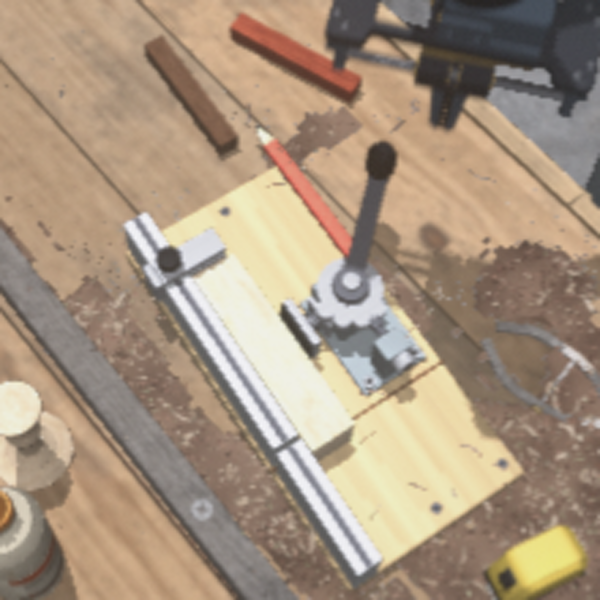

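The blank now meets the stop at about (205,262), and the fingers are on the near side of the knob. Lining up and going down to z ≈ 84.

```bash
python3 -m jog '{"jaw":[0,0,0,0,0,0],"slide":[[0.23,-0.25,0],[0,0,0.86],[0,0,0.86],[0,0,0.86],[0,0,0.86],[0,0,0]],"spin":[0,0,0,0,0,0]}'|grep -E 'pos|rot|force:'
python3 -c "
from workcell import env
for n in range(1): print(env.state()['ee_pos'])
import cv2
im=cv2.cvtColor(env.grab_frame('wrist'),cv2.COLOR_RGB2BGR);cv2.imwrite('pics/w4.png',im)"
```

```text
ee_pos: [429.8, -99.5, 82.3]
ee_rot: [-179.7, 0.3, 35.3]
force: [-0.2, 0.3, 0.2]
gripper_force: 0.0
[429.80098771 -99.49920613  82.31517597]
```

View pics/w4.png

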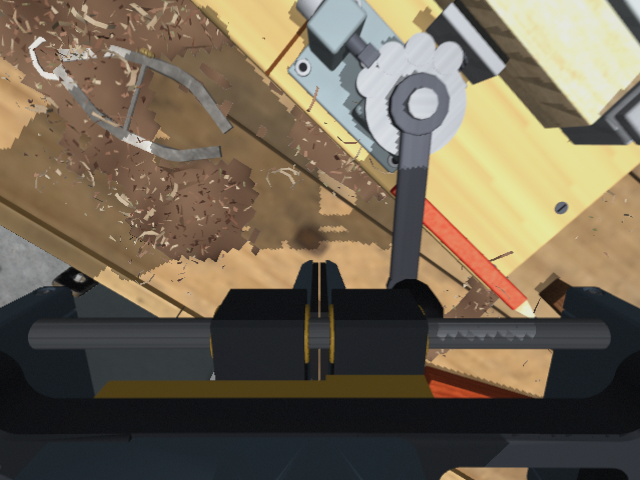

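The knob is at (415,297), right of the shut fingers (tool +y), with a clear approach. I close the gap first.

```bash
python3 -m jog '{"jaw":[0,0,0,0,0],"slide":[[0,0.3,0],[0,0.2,0],[0,0.1,0],[0,0.1,0],[0,0,0]],"spin":[0,0,0,0,0]}'|grep -E 'pos|rot|force:'
python3 -m jog '{"jaw":[0,0,0],"slide":[[0,0.1,0],[0,0.1,0],[0,0,0]],"spin":[0,0,0]}'|grep -E 'pos|rot|force:'
```

```text
ee_pos: [444.2, -118.9, 85.7]
ee_rot: [180.0, -0.0, 35.2]
force: [0.0, 0.4, 0.3]
gripper_force: 0.0
ee_pos: [446.0, -122.4, 85.2]
ee_rot: [-179.8, 0.0, 35.1]
force: [-3.1, 4.7, 4.4]
gripper_force: 2.9
```

Contact. Following the arc.

```bash
python3 -m jog '{"jaw":[0,0,0,0,0,0,0,0],"slide":[[-0.05,0.235,0],[-0.05,0.235,0],[-0.05,0.235,0],[-0.05,0.235,0],[-0.05,0.235,0],[-0.05,0.235,0],[-0.05,0.235,0],[-0.05,0.235,0]],"spin":[-0.5,-0.5,-0.5,-0.5,-0.5,-0.5,-0.5,-0.5]}'|grep -E 'pos|rot|force:'
python3 -c "
from workcell import env
import numpy as np
s=env.state();p=s['ee_pos'];R=np.radians(s['ee_rot'][2]);d=np.array([538,-84])-p[:2]
print('pivot in tool',d@[np.cos(R),np.sin(R)],d@[np.sin(R),-np.cos(R)])"
```

```text
ee_pos: [479.7, -167.5, 84.9]
ee_rot: [-179.7, -0.1, 67.3]
force: [-8.5, 7.6, 6.2]
gripper_force: 5.1
pivot in tool 99.57050124406882 21.622529529121362
```

Geometry is tracking (pivot 100/22 mm in the tool axes), lever about 0.56 rad. On to the last stop.

```bash
python3 -m jog '{"jaw":[0,0,0,0,0,0,0,0],"slide":[[-0.042,0.235,0],[-0.042,0.235,0],[-0.042,0.235,0],[-0.042,0.235,0],[-0.042,0.235,0],[-0.042,0.235,0],[-0.042,0.235,0],[-0.042,0.235,0]],"spin":[-0.5,-0.5,-0.5,-0.5,-0.5,-0.5,-0.5,-0.5]}'|grep -E 'pos|rot|force:'
python3 -m jog '{"jaw":[0,0,0],"slide":[[0,0.1,0],[0,0.1,0],[0,0,0]],"spin":[0,0,0]}'|grep -E 'pos|rot|force:'
python3 -c "
from workcell import env
import numpy as np
s=env.state();p=s['ee_pos'];R=np.radians(s['ee_rot'][2]);d=np.array([538,-84])-p[:2]
print('pivot in tool',d@[np.cos(R),np.sin(R)],d@[np.sin(R),-np.cos(R)])"
```

```text
ee_pos: [528.1, -187.3, 84.7]
ee_rot: [-179.0, -0.2, 99.5]
force: [-26.7, -5.2, 20.5]
gripper_force: 15.0
ee_pos: [528.0, -187.3, 84.9]
ee_rot: [-178.4, -0.2, 99.4]
force: [-31.0, -7.3, 19.9]
gripper_force: 16.9
pivot in tool 100.24162178201898 26.769580609889708
```

Firm resistance of 31 N at the angle expected for 1.1 rad: the last stop. Backing off, rising, and checking.

```bash
python3 -m jog '{"jaw":[0,0,0,0,0,0,0,0,0,0],"slide":[[0,-0.2,0],[0,-0.3,0],[0,-0.5,0],[0,-0.6,0],[0,0,-0.9],[0,0,-0.9],[0,0,-0.9],[0,0,-0.9],[0,0,-0.5],[0,0,0]],"spin":[0,0,0,0,0,0,0,0,0,0]}'|grep -E 'pos|force:'
python3 -m jog '{"jaw":[0,0,0,0,0,0,0,0,0,0],"slide":[[-0.5,-0.8,0],[-0.5,-0.8,0],[-0.5,-0.8,0],[-0.5,-0.8,0],[-0.5,-0.8,0],[-0.5,-0.8,0],[0,0,0],[0,0,0],[0,0,0],[0,0,0]],"spin":[0,0,0,0,0,0,0,0,0,0]}'|grep -E 'time|pos|force:'
python3 - <<'E'
from h import *
im=cv2.cvtColor(env.grab_frame('side'),cv2.COLOR_RGB2BGR)
cv2.imwrite('pics/s4.png',cv2.resize(im[220:400,250:430],(600,600),interpolation=cv2.INTER_CUBIC))
E
```

```text
ee_pos: [495.4, -194.5, 210.6]
force: [0.2, 0.2, 0.2]
gripper_force: 0.0
time_s: 16.3
ee_pos: [366.6, -305.1, 207.9]
force: [0.3, -0.1, -0.7]
gripper_force: 0.0
```

View pics/s4.png

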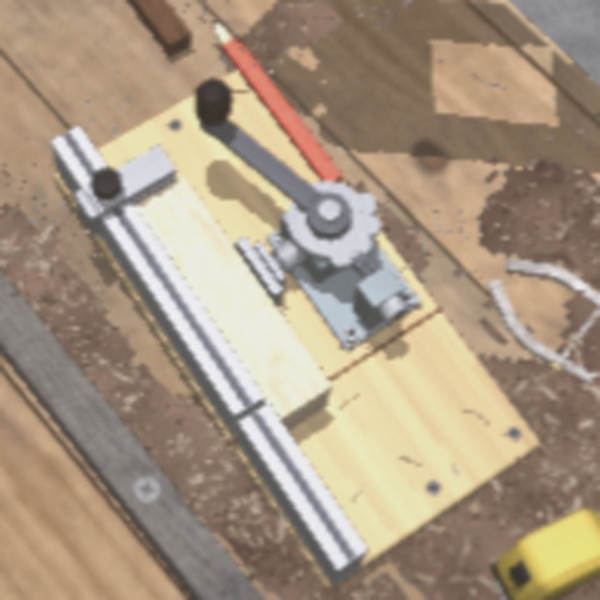

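The pad is against the blank, the blank at the stop, and the pencil and caliper haven't moved. Checking the lever angle from the knob top (213,95).

```bash
python3 - <<'E'
from h import *
m=env.camera_model('side');f=lambda u,v:((u+.5)*.3-.5+250,(v+.5)*.3-.5+220)
h=onz(m,f(330,212),78)
for z,px in((113,(213,93)),(105,(213,100))):
    k=onz(m,f(*px),z)-h; a=np.degrees(np.arctan2(k[1],k[0])); print(a,np.hypot(*k[:2]),np.radians(a+144.9))
c=[onz(m,f(*p),58)[:2] for p in((329,381),(283,412))];o=np.array([619.98,-73.9]);y=np.radians(-6.85)
R=np.array([[np.cos(y),-np.sin(y)],[np.sin(y),np.cos(y)]]);print([R.T@(q-o) for q in c])
E
```

```text
-82.09165288435915 100.11393908005331 1.0962124549034167
-81.76486522250828 99.53194751354617 1.1019159755576082
[array([-21.75653272,  67.64040459]), array([13.01159288, 68.17215365])]
```

Lever at about 1.10 rad, and the blank's push end at jig y ≈ 68, as expected (-101.5 + 170 = 68.5). Handing in.

```bash
python3 -c "
from workcell import env
print(env.job_done())"
```

```text
the job is handed in; nothing more can be done
None
```

I handed the job in after about 16 s of robot time, with the blank pushed up to the stop and the lever measured at about 1.10 rad (last stop); no verdict came back, and I could not measure the jaw force or the gap to the fence.

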